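# Refit the gas tap's knob and hold it in at the flame mark

## Robot

A 6-joint arm with a two-finger parallel gripper is mounted at the origin on the work surface; the furniture and walls round the work are solid. World frame = base frame: x ahead of the robot, y to its left, z up, the work surface at z = 0. Lengths are in mm, angles in rad, forces in N, time in s.
With the tool pointing down it reaches from about 300 to 775 mm from the base axis. Payload 14.6 kg.
Tool frame: the origin (TCP) lies at the very end of the fingers, on their centre line; the grasp point (between the pads) lies 19 mm behind it; z points along the fingers, y is the line along which they close (so a half turn about z gives the same grasp; the last joint's range is limited). The gripper opens to 94 mm and grips with 3 to 60 N. Pads are 16 mm wide; open, the fingers measure 119 mm over their backs; the gripper's body (75 mm by 177 mm) begins 78 mm behind the grasp point.
Start: joints at [1.121, 0.3, 1.521, -0, 1.321, -0.067], TCP at [205.432, 510.183, 205.446] pointing down, gripper open.
Joint ranges: [-3.03, 3.03], [-0.79, 2.21], [0.23, 2.52], [-1.04, 4.18], [0, 3.07], [-2.55, 2.55]. Speed limits (rad/s): [2.22, 2.22, 2.57, 3.14, 3.14, 3.14].

## Interface

Orientations are given as [roll, pitch, yaw] about the fixed x, y, z axes, in that order (R = Rz(yaw) Ry(pitch) Rx(roll)).
In Python, from cell import manip, eyes, ticket gives the robot as it stands. The module is installed in compiled form; this text tells all that it offers.
- The arm moves only by the tool arm_command, never from a script. Its argument "plan" is a list of rows, each a list of 5 numbers: the opening, from -1 (shut) to 1 (fully open), then the shift along the tool's x, y, z in m, then the turn about the tool's z in rad. In form: [[jaw, dx, dy, dz, roll], ...]. A call has 1 to 20 rows; each row shifts and turns the commanded pose from where the row before left it, along the tool's axes as they then stand; what a row does not reach is not made up. A row lasts 1/8 s, in which the tool goes at most 62.5 mm and 10.7 degrees, less where a joint would pass 70% of its speed; a pose out of reach is approached as far as the arm can. A call is refused whole if a number of a shift passes 0.0625 or a number of a turn 0.188, either way. A call with a gripper value outside its range is refused whole. The fingers move at their own pace and stop on an object; "newtons" is the grip in N (left out, the last holds). Time passes only in rows, so rows that do not move let the fingers close. It gives the time, the measured TCP pose, the force, the opening and the grip force at its end, in the units of the state.
- manip.read_state(): the state, without advancing time (a new reading comes with each control period).
- eyes.camera(name): name is "scene" or "top"; returns a dict with "img" (420x560x3 uint8, blue, green, red), "z_map" (420x560 float32, mm along the optical axis (not along the pixel's ray), 0 where there is no reading), "fx", "fy", "cx", "cy" (pixels), "eye" and "orientation" of the camera in the world. Camera axes: x right, y down, z forward; pixel columns grow to the right and rows downward; lengths in mm; the calibration is good to about 2 mm. A picture is of the moment at which its call begins.
- ticket.sign_off(): hands the job in; it is judged then, once.
The state is a dict: "clock": time; "joints": joint angles; "qd": joint speeds; "effort": joint torques, N m; "eef_pos": TCP position; "eef_rot": TCP orientation; "wrist_force": force on the tool from outside, world axes, zero at the start; "moment": the same for the moment, N m; "finger_gap": finger opening in mm; "finger_force": force on a finger pad.
Only numpy, scipy, OpenCV 4.12 (cv2) and the standard library are available. Lean on these libraries where they do the work, as an engineer would, in place of code of your own. Each camera call takes 0.05 s, during which the arm holds its last target. There are 200 camera calls.

## Task

The knob of the gas cooker was taken off for cleaning and lies on the worktop. Pick it up, turn it so that its D-shaped hole matches the bare D-shaped spindle, and push it fully home on the spindle with its pointer at the white off mark. Then press knob and spindle in, turn them a quarter turn anticlockwise to the red flame mark, and finish like that: knob still gripped and kept pressed in, as one does while the ring lights (do not let go at the end). Leave the pot and the other things on the worktop where they are.

Things in the scene. Friction and masses are not known exactly. Their poses are not given: they have to be found in the camera images.
- knob_center (a point): centre (half-way up) of the loose black cooker knob, standing on the worktop, open end down, 120 g. Oblong block: 50 mm long (its x), 24 mm wide (its y; flat parallel faces over the full height, grip across them), 42 mm high (z, up), so its underside is 21 mm below. The +x end tapers to the pointer and bears a white line on top and down the end face
- knob_seat (a point): centre of the blind end of the knob's D-shaped bore, which runs 14.5 mm up from the knob's underside along its z axis: 6.6 mm radius, flat 1.9 mm from the axis on the pointer (+x) side, 1.5 mm lead-in at the mouth. x axis to the pointer. With the knob home this point meets spindle_tip
- knob_pointer (a point): middle of the knob's pointer end, 25 mm along the knob's x from its centre, half-way up
- spindle_tip (a point): centre of the top end of the bare steel tap spindle, upright in a round black plate (62 mm wide, 1.6 mm thick) on the panel at the cooker's right end. z up; x points to its flat and turns with it. D-section: 6 mm radius, flat 1.5 mm from the axis (+x side), top edge bevelled 1 mm. It stands 23 mm above the panel when not pressed; at off the flat faces the white mark
- tap_press (a joint): how far the spindle is pressed in, m: 0 out, 0.006 fully in; springs back when released; about 3 N starts it, 8 N hold it fully in. With the knob home its underside is 8.5 mm above the panel, 2.5 mm when fully pressed
- tap_turn (a joint): turn of the spindle, rad: 0 is off, grows anticlockwise seen from above, pi/2 is the flame mark, stop at 1.62. A gate inside keeps it from leaving off (beyond about 0.2) unless pressed in by more than 3.5 mm; it is not to be forced. Turning takes about 0.02 N m, it stays where it is turned to, and the knob has about 0.15 rad of play on it
- off_mark (a point): white dot on the black plate, 26 mm from the spindle's axis, at the panel's height
- flame_mark (a point): red flame-shaped mark on the black plate, 26 mm from the spindle's axis, a quarter turn anticlockwise from the white dot, at the panel's height
- cooker: single-ring steel gas cooker, fixed, 240 x 360 mm; origin at the worktop under its middle, x away from the robot at yaw 0, y towards the ring (left). Its top and control panel are at z = 68 mm; the spindle's axis is at y = -143 mm, x = 0. The cast pan support round the ring (at y = +70 mm) reaches z = 105 mm
- low_pot: steel pot on the ring, 187 mm across, 88 mm high, its rim at z = 193 mm; loose, leave alone; origin at the centre of its underside
- bowl: steel bowl, 112 mm across, 45 mm high; leave alone; origin at the centre of its underside
- kitchen_timer: white wind-up timer, 63 mm across, 56 mm high; leave alone; origin at the centre of its underside
- salt_shaker: salt shaker, 44 mm across, 90 mm high; leave alone; origin at the centre of its underside
- steel_cup: steel cup, 76 mm across, 102 mm high; leave alone; origin at the centre of its underside
- sample_box: plastic food box with green lid, 69 x 103 x 48 mm; leave alone; origin at the centre of its underside
Things that resemble listed ones, but are neither listed nor needed, are in the scene too. Of the things that look like the part that bears knob_center, the largest one is meant.

How it is judged:
By the outcome, as a careful person would: the job done as asked, in the order asked, and still so for the second after the job is handed in, while the arm keeps its last pose, push and grip.
It also fails if it takes over 51 s, if anything falls off the work surface, if the arm or the gripper's body presses on something with over 40 N, if the wrist force passes 120 N, or if a joint passes its speed limit or range.

## Working session

There is one attempt and no reset: what is moved stays moved. The work goes in short steps, Python scripts to look and compute and a tool call to move; the robot and the scene stay as the last step left them, time stands still between calls to the robot, and variables do not carry over. Pictures are saved under pics/ and viewed, at most 10 in all, crops included, and the job is handed in when it is done.

Besides the shell and the picture viewer there is one more tool, called after "Emit:" as name(argument=value, ...) on one line, values as JSON. arm_command: Moves the arm, as the interface text tells. Its arguments: {"type":"object","properties":{"plan":{"type":"array"},"newtons":{"type":"number"}},"required":["plan"]}

```bash
mkdir -p pics; cat > h.py <<'E'
import numpy as np,cv2
from scipy.spatial.transform import Rotation as R
from cell import manip,eyes,ticket
def cam(n):
    c=eyes.camera(n); o=np.array(c["orientation"],float)
    M=o if o.shape==(3,3) else R.from_euler('xyz',o).as_matrix()
    v,u=np.mgrid[0:420,0:560]; z=c["z_map"]
    P=np.stack([(u-c["cx"])/c["fx"]*z,(v-c["cy"])/c["fy"]*z,z],-1)@M.T+np.array(c["eye"])
    P[z==0]=np.nan
    return c,P,M
E
python3 - <<'E'
from h import *
for n in("top","scene"):
    c,P,M=cam(n); cv2.imwrite(f"pics/{n}0.png",c["img"]); np.savez(f"{n}0.npz",P=P,img=c["img"])
    print(n,c["eye"],c["orientation"],c["fx"],c["cx"],c["cy"])
print(manip.read_state())
E
```

```text
top [ 265.20012313 -189.17102712 1080.35034575] [-2.95653002  0.02847181 -1.57584638] 458.13247892676293 275.601226451535 217.51227508031386
scene [-218.81569983 -749.62955801  660.31429132] [-2.13964819 -0.02200027 -0.8468131 ] 467.57074938405134 282.42114590356965 210.74129001975228
{'clock': 0.1, 'joints': array([ 1.12140091e+00,  3.00407134e-01,  1.52149753e+00,  2.16186231e-06,
        1.32071299e+00, -6.66232485e-02]), 'qd': array([ 7.57387206e-05,  2.37194037e-04, -2.52154109e-03,  1.14653451e-03,
        1.33499258e-03, -3.32159828e-04]), 'effort': array([ 9.26609246e-04, -5.32640219e+01, -3.53290451e+01,  7.10254395e-02,
        2.34098959e-02, -5.10548080e-05]), 'eef_pos': array([205.33511668, 509.98434337, 204.95676572]), 'eef_rot': array([-3.14057007e+00, -7.03275815e-05,  2.75881991e+00]), 'wrist_force': array([ 0.21155043, -0.08210875,  0.40431399]), 'moment': array([-0.07426692,  0.02657488,  0.01818365]), 'finger_force': 0.0, 'finger_gap': 94.18123219541728}
```

View pics/top0.png

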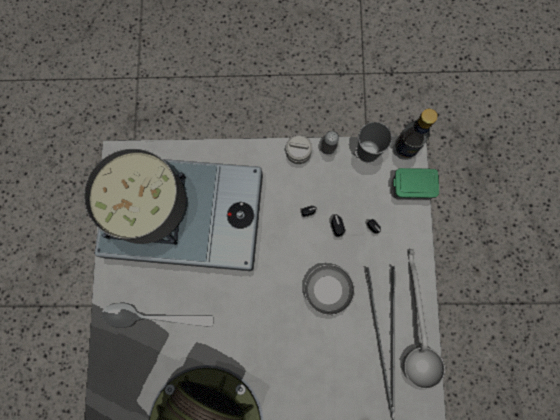

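View pics/scene0.png

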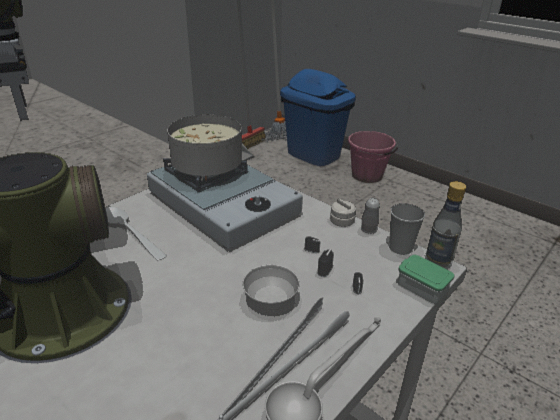

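The top view shows three knob-like things at (309,211), (338,225) and (373,226). The middle one looks largest. The spindle is at about (240,214), with the red mark on its left. Next I'll enlarge and measure.

```bash
python3 - <<'E'
from h import *
d=np.load("top0.npz");P=d["P"];img=d["img"]
a=cv2.resize(img[195:245,295:390],None,fx=8,fy=6*8/6,interpolation=cv2.INTER_CUBIC)
b=cv2.resize(img[190:240,215:265],None,fx=8,fy=8,interpolation=cv2.INTER_CUBIC)
s=np.load("scene0.npz")["img"]
c=cv2.resize(s[225:300,295:375],None,fx=4.5,fy=4.5,interpolation=cv2.INTER_CUBIC)
out=np.zeros((600,800,3),np.uint8)
a=cv2.resize(a,(480,253)); out[:253,:480]=a; b=cv2.resize(b,(320,320)); out[:320,480:]=b
out[260:260+337,:360]=c[:337]
out=np.clip(out.astype(int)*1.6,0,255).astype(np.uint8)
cv2.imwrite("pics/crop.png",out)
g=img.max(2)
for (u0,u1,v0,v1) in((298,320,200,222),(325,350,208,242),(364,386,214,240)):
    Q=P[v0:v1,u0:u1]; m=Q[...,2]>12; p=Q[m]; zt=np.nanpercentile(p[:,2],90)
    t=p[p[:,2]>zt-6]
    r=cv2.minAreaRect(t[:,:2].astype(np.float32)); print("knob",m.sum(),zt,len(t),t.mean(0).round(1),r)
Q=P[195:235,222:258];I=img[195:235,222:258].astype(int)
m=Q[...,2]>78; print("sp",m.sum(),Q[m].round(1).tolist())
red=(I[...,2]>I[...,1]+40); print("red",red.sum(),Q[red].mean(0))
pan=P[170:260,215:260].reshape(-1,3); print("panel z",np.nanmedian(pan[:,2]), "table",np.nanmedian(P[250:330,270:300,2]))
E
```

```text
knob 120 34.388514291866684 95 [ 479.2 -236.5   32.2] ((479.5786437988281, -237.28269958496094), (17.43984603881836, 34.883949279785156), 19.518531799316406)
knob 229 45.151191678812715 184 [ 442.1 -303.6   42.8] ((443.4931335449219, -303.284423828125), (48.1148567199707, 24.005447387695312), 11.689141273498535)
knob 131 34.386964980212724 103 [ 441.2 -388.    32.1] ((441.2320556640625, -387.97796630859375), (33.97100067138672, 17.09349250793457), 43.6318473815918)
sp 20 [[461.7, -76.7, 90.8], [461.9, -78.8, 89.7], [461.5, -81.2, 91.3], [461.6, -83.3, 90.7], [461.0, -85.9, 93.6], [459.2, -76.9, 91.9], [459.4, -79.0, 91.1], [458.3, -81.8, 96.4], [459.1, -83.5, 91.9], [458.9, -85.8, 92.9], [460.4, -87.2, 85.1], [456.1, -79.6, 96.1], [457.0, -81.3, 91.4], [456.2, -83.9, 95.3], [457.5, -85.4, 88.9], [459.1, -86.8, 80.5], [457.0, -77.8, 80.1], [456.1, -80.5, 84.7], [456.4, -82.6, 82.9], [457.1, -84.4, 79.1]]
red 13 [464.55646613 -57.17214976  70.14427083]
panel z 65.17691121521955 table 0.9366737350612766
```

View pics/crop.png

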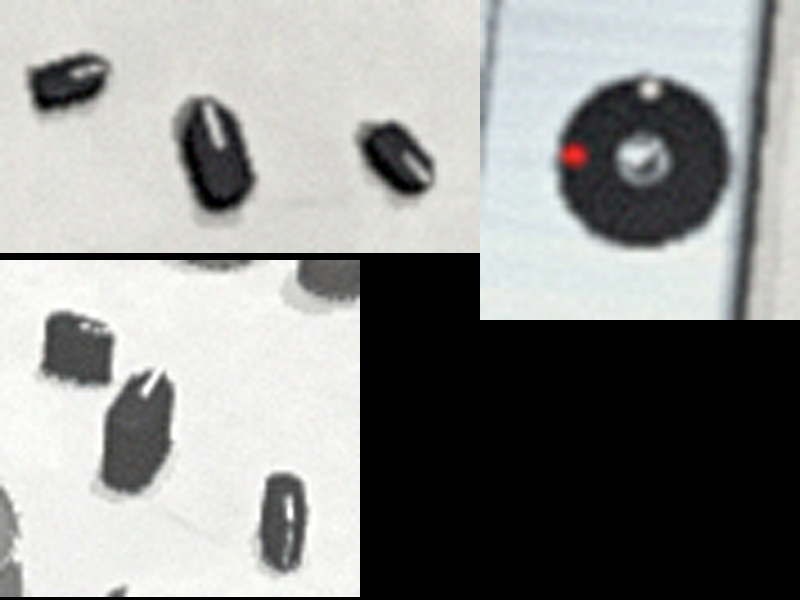

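The crop confirms it: the middle knob at top (338,225) is the largest. It measures about 48 x 24 x 43 mm, and the other two are about 35 x 17 mm. Its pointer faces +x, tilted slightly to +y. I'll set out to a point above it and refine the plate centre and knob from the saved pictures.

Emit:
arm_command(plan=[[0.3,0,0,-0.05,0],[0.3,-0.0276,-0.0351,0,0],[0.3,-0.0276,-0.0351,0,0],[0.3,-0.0276,-0.0351,0,0],[0.3,-0.0276,-0.0351,0,0],[0.3,-0.0276,-0.0351,0,0],[0.3,-0.0276,-0.0351,0,0],[0.3,-0.0276,-0.0351,0,0],[0.3,-0.0276,-0.0351,0,0],[0.3,-0.0276,-0.0351,0,0],[0.3,-0.0276,-0.0351,0,0],[0.3,-0.0276,-0.0351,0,0],[0.3,-0.0276,-0.0351,0,0],[0.3,-0.0276,-0.0351,0,0],[0.3,-0.0276,-0.0351,0,0],[0.3,-0.0276,-0.0351,0,0],[0.3,-0.0276,-0.0351,0,0],[0.3,-0.0276,-0.0351,0,0],[0.3,-0.0276,-0.0351,0,0],[0.3,-0.0276,-0.0351,0,0]])

```text
clock: 2.6
eef_pos: [442.9, -305.8, 255.1]
eef_rot: [3.141, -0.0, 2.759]
wrist_force: [0.1, 0.2, -0.1]
finger_gap: 60.8
finger_force: 0.0
```

Emit:
arm_command(plan=[[0.3,0,0,0,0.183],[0.3,0,0,0,0.183],[0.3,0,0,0,0.183],[0.3,0,0,0,0.183],[0.3,0,0,0,0.183],[0.3,0,0,0,0.183],[0.3,0,0,0,0.183],[0.3,0,0,0,0.183],[0.3,0,0,0,0.183],[0.3,0,0,0,0.183],[0.3,0,0,0,0.183],[0.3,0,0,0,0.183],[0.3,0,0,0,0.183],[0.3,0,0,0,0.183],[0.3,0,0,0,0]])

```text
clock: 4.47
eef_pos: [442.7, -304.3, 255.2]
eef_rot: [-3.141, 0.0, 0.198]
wrist_force: [-0.2, -0.2, -0.6]
finger_gap: 61.3
finger_force: 0.0
```

```bash
cat >> h.py <<'E'
def rayz(c,uv,z):
    "pixels (n,2) -> world points on the plane of height z"
    o=np.array(c["orientation"],float); M=R.from_euler('xyz',o).as_matrix(); e=np.array(c["eye"])
    uv=np.atleast_2d(uv).astype(float)
    d=np.c_[(uv[:,0]-c["cx"])/c["fx"],(uv[:,1]-c["cy"])/c["fy"],np.ones(len(uv))]@M.T
    return e+d*((z-e[2])/d[:,2])[:,None]
def blob(mask,u0,v0,u1,v1):
    "largest contour of mask in the window, in full-picture pixels"
    m=np.zeros(mask.shape,np.uint8); m[v0:v1,u0:u1]=mask[v0:v1,u0:u1]
    cs,_=cv2.findContours(m,cv2.RETR_EXTERNAL,cv2.CHAIN_APPROX_NONE)
    return max(cs,key=cv2.contourArea)[:,0]
def plate(c,win):
    g=c["img"].max(2); k=blob(g<95,*win)
    p=rayz(c,cv2.convexHull(k)[:,0],69.6)[:,:2].astype(np.float32); e=cv2.fitEllipse(p)
    I=c["img"].astype(int)[win[1]:win[3],win[0]:win[2]]
    red=(I[...,2]>I[...,1]+40); v,u=np.nonzero(red)
    r=rayz(c,np.c_[u+win[0],v+win[1]],69.6).mean(0)
    return np.array(e[0]),e[1],r[:2]
E
python3 - <<'E'
from h import *
for n,w in(("top",(222,195,258,235)),("scene",(240,190,280,220))):
    c=eyes.camera(n); c["img"]=np.load(n+"0.npz")["img"]
    p,ax,r=plate(c,w); d=r-p; print(n,"plate",p.round(1),ax,"red",r.round(1),"off yaw",-np.arctan2(d[0],d[1]))
    if n=="top":
        k=blob(c["img"].max(2)<85,322,205,352,242); print("knob px",cv2.minAreaRect(k),cv2.boundingRect(k))
        q=rayz(c,k,38)[:,:2].astype(np.float32); print(cv2.minAreaRect(q))
        # cooker right side edge points of panel via depth
        P=np.load("top0.npz")["P"]; e=[]
        for v in range(175,260,4):
            u=np.nonzero(P[v,:290,2]>45)[0].max(); e.append(rayz(c,[[u+.5,v]],68)[0,:2])
        e=np.array(e); f=np.polyfit(e[:,0],e[:,1],1); print("edge yaw",np.arctan(f[0]),"y at x458",np.polyval(f,458))
s=manip.read_state();print(s["clock"],s["eef_pos"],s["eef_rot"],s["finger_gap"])
E
```

```text
top plate [461.5 -81.2] (61.4466552734375, 61.72301483154297) red [464.7 -57.1] off yaw -0.13013896717852713
knob px ((337.0377197265625, 225.13204956054688), (23.07657241821289, 12.63716983795166), 74.05460357666016) (330, 214, 16, 23)
((441.419677734375, -301.6792907714844), (53.44001770019531, 29.139171600341797), 13.913993835449219)
edge yaw -0.09123119140467376 y at x458 -119.73370440108368
scene plate [464.3 -83.1] (60.72505569458008, 67.5307388305664) red [470.2 -54.8] off yaw -0.20825254101834195
4.575 [ 442.73206508 -304.28625089  255.26035997] [-3.14129318e+00  2.38854159e-04  2.01225905e-01] 61.23322182478005
```

Emit:
arm_command(plan=[[0.3,0,0.0,0.04,-0.02],[0.3,0,0,0.05,0],[0.3,0,0,0.05,0],[0.3,0,0,0.05,0],[0.3,0,0,0.04,0],[0.3,0,0,0.017,0],[0.3,0,0,0,0],[-1,0,0,0,0],[-1,0,0,0,0],[-1,0,0,0,0],[-1,0,0,0,0],[-1,0,0,0,0],[-1,0,0,0,0]], newtons=40)

```text
clock: 6.2
eef_pos: [442.9, -304.4, 8.8]
eef_rot: [3.141, -0.0, 0.217]
wrist_force: [-1.5, 0.7, 6.0]
finger_gap: 23.5
finger_force: 39.6
```

Emit:
arm_command(plan=[[-1,0,0,-0.02,0],[-1,0,0,-0.05,0],[-1,0,0,-0.06,0],[-1,0.0111,-0.0355,0,0],[-1,0.0111,-0.0355,0,0],[-1,0.0111,-0.0355,0,0],[-1,0.0111,-0.0355,0,0],[-1,0.0111,-0.0355,0,0],[-1,0.0111,-0.0355,0,0],[-1,0,0,0,0.16],[-1,0,0,0,0.157],[-1,0,0,0,0],[-1,0,0,0,0]])

```text
clock: 7.82
eef_pos: [461.9, -82.0, 138.3]
eef_rot: [-3.142, 0.0, -0.097]
wrist_force: [-0.6, -0.2, -0.6]
finger_gap: 23.9
finger_force: 39.6
```

```bash
python3 - <<'E'
from h import *
c,P,M=cam("top");c2,P2,M2=cam("scene")
np.savez("hov.npz",t=c["img"],s=c2["img"],P=P,P2=P2)
a=cv2.resize(c["img"][180:250,205:275],(400,400),interpolation=cv2.INTER_CUBIC)
b=cv2.resize(c2["img"][130:230,210:310],(400,400),interpolation=cv2.INTER_CUBIC)
cv2.imwrite("pics/hov.png",np.clip(np.hstack([a,b]).astype(int)*2,0,255).astype(np.uint8))
s=manip.read_state();print(s["eef_pos"],s["eef_rot"],s["wrist_force"])
E
```

```text
[461.94892236 -82.05563545 138.38587374] [-3.14156633e+00  1.29500763e-04 -9.80907832e-02] [-0.97586569 -0.48357269 -2.41768028]
```

View pics/hov.png

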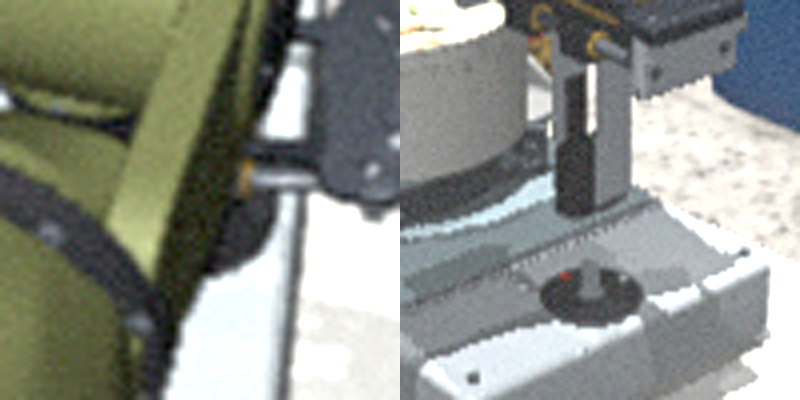

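The scene view shows the knob upright in the grip above the spindle, whose axis is at crop (592,275). The grip axis is at about (594,200), so they agree to about 2 mm, within the lead-in. I'll lower in small steps and watch the force.

Emit:
arm_command(plan=[[-1,0,0,0.015,0],[-1,0,0,0.015,0],[-1,0,0,0.007,0],[-1,0,0,0,0],[-1,0,0,0.001,0],[-1,0,0,0.001,0],[-1,0,0,0.001,0],[-1,0,0,0,0]])

```text
clock: 8.93
eef_pos: [462.0, -82.0, 98.5]
eef_rot: [3.142, -0.0, -0.1]
wrist_force: [-0.5, 0.1, -1.8]
finger_gap: 24.1
finger_force: 39.6
```

```bash
python3 - <<'E'
from h import *
c,P,M=cam("scene")
b=cv2.resize(c["img"][150:220,225:295],(560,560),interpolation=cv2.INTER_CUBIC)
cv2.imwrite("pics/near.png",np.clip(b.astype(int)*2,0,255).astype(np.uint8))
s=manip.read_state();print(s["eef_pos"],s["wrist_force"],s["moment"])
def pr(p): 
    q=M.T@(np.array(p,float)-c["eye"]); return ((c["fx"]*q[0]/q[2]+c["cx"]-225)*8,(c["fy"]*q[1]/q[2]+c["cy"]-150)*8)
t=s["eef_pos"]; y=-.098; X=np.array([np.cos(y),np.sin(y),0]);Y=np.array([-np.sin(y),np.cos(y),0]);Z=np.array([0,0,1])
for n,p in(("fing corner bottom",t-8*X-12*Y),("same top",t-8*X-12*Y+40*Z),("knob bot -x,+y",t-25*X+12*Y-8.8*Z),("knob bot -x,-y",t-25*X-12*Y-8.8*Z),("spindle base under tcp",[t[0],t[1],69.6])): print(n,np.round(pr(p),1))
E
```

```text
[462.02751148 -81.98637987  98.49434677] [ 0.7050178  -0.1800984  -0.70745328] [-0.02799894  0.11496303 -0.05039931]
fing corner bottom [256.5 373.1]
same top [255.5 253.2]
knob bot -x,+y [159.9 386.5]
knob bot -x,-y [212.  418.8]
spindle base under tcp [251.6 431.4]
```

View pics/near.png

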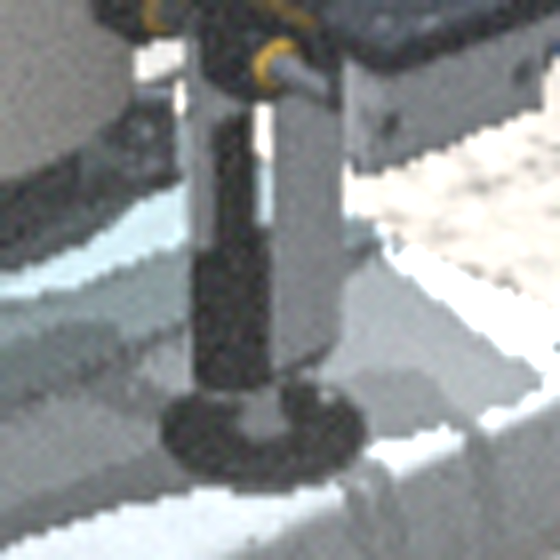

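The near view shows the knob's mouth right over the spindle: spindle base at crop (264,430), and the TCP projection with the finger bias removed at about 267. There is no contact force yet with the underside below the tip height, so I'll keep going down.

Emit:
arm_command(plan=[[-1,0,0,0.001,0],[-1,0,0,0.001,0],[-1,0,0,0.001,0],[-1,0,0,0,0]])

```text
clock: 9.48
eef_pos: [462.1, -82.0, 95.5]
eef_rot: [-3.142, -0.0, -0.1]
wrist_force: [-0.1, 0.5, 2.2]
finger_gap: 24.1
finger_force: 39.6
```

Emit:
arm_command(plan=[[-1,0,0,0.001,0],[-1,0,0,0.001,0],[-1,0,0,0.001,0],[-1,0,0,0,0]])

```text
clock: 9.98
eef_pos: [461.8, -81.8, 92.3]
eef_rot: [-3.141, 0.001, -0.1]
wrist_force: [-1.7, 4.7, 1.6]
finger_gap: 23.9
finger_force: 39.6
```

Emit:
arm_command(plan=[[-1,-0.0002,-0.0005,0.001,0],[-1,0,0,0.001,0],[-1,0,0,0.001,0],[-1,0,0,0,0]])

```text
clock: 10.48
eef_pos: [461.8, -81.5, 89.3]
eef_rot: [3.141, 0.0, -0.1]
wrist_force: [0.1, 1.1, -1.5]
finger_gap: 23.9
finger_force: 39.6
```

Emit:
arm_command(plan=[[-1,0,0,0.001,0],[-1,0,0,0.001,0],[-1,0,0,0.001,0],[-1,0,0,0.0005,0],[-1,0,0,0,0]])

```text
clock: 11.1
eef_pos: [461.8, -81.5, 85.9]
eef_rot: [3.142, 0.0, -0.1]
wrist_force: [0.9, 0.5, -1.3]
finger_gap: 23.6
finger_force: 39.6
```

Emit:
arm_command(plan=[[-1,0,0,0.0005,0],[-1,0,0,0.0005,0],[-1,0,0,0.0005,0],[-1,0,0,0,0]])

```text
clock: 11.6
eef_pos: [461.9, -81.5, 84.5]
eef_rot: [3.142, -0.0, -0.1]
wrist_force: [-1.1, 1.9, 1.7]
finger_gap: 23.7
finger_force: 39.6
```

Emit:
arm_command(plan=[[-1,0,0,0.0005,0],[-1,0,0,0.0005,0],[-1,0,0,0,0]])

```text
clock: 11.98
eef_pos: [461.9, -81.5, 83.5]
eef_rot: [-3.142, -0.0, -0.1]
wrist_force: [-0.2, 0.6, 2.4]
finger_gap: 23.7
finger_force: 39.6
```

Emit:
arm_command(plan=[[-1,0,0,0.0005,0],[-1,0,0,0.0005,0],[-1,0,0,0.0005,0],[-1,0,0,0.0005,0],[-1,0,0,0,0]])

```text
clock: 12.6
eef_pos: [461.9, -81.5, 81.5]
eef_rot: [3.142, -0.0, -0.1]
wrist_force: [-1.2, 0.7, 4.5]
finger_gap: 23.7
finger_force: 39.6
```

Emit:
arm_command(plan=[[-1,0,0,0.0005,0],[-1,0,0,0.0005,0],[-1,0,0,0,0]])

```text
clock: 12.98
eef_pos: [461.9, -81.5, 80.5]
eef_rot: [3.142, -0.0, -0.1]
wrist_force: [-1.0, 1.7, 4.3]
finger_gap: 23.9
finger_force: 39.6
```

Emit:
arm_command(plan=[[-1,0,0,0.0005,0],[-1,0,0,0.0005,0],[-1,0,0,0.0005,0],[-1,0,0,0,0]])

```text
clock: 13.48
eef_pos: [461.9, -81.5, 79.1]
eef_rot: [3.142, -0.0, -0.1]
wrist_force: [-1.0, 0.4, 6.1]
finger_gap: 23.8
finger_force: 39.6
```

Emit:
arm_command(plan=[[-1,0,0,0.0004,0],[-1,0,0,0.0004,0],[-1,0,0,0,0]])

```text
clock: 13.85
eef_pos: [462.1, -81.5, 78.9]
eef_rot: [3.141, -0.001, -0.1]
wrist_force: [-4.9, 2.3, 16.2]
finger_gap: 23.7
finger_force: 39.6
```

Emit:
arm_command(plan=[[-1,0,0,0,-0.08],[-1,0,0,0,-0.08],[-1,0,0,0,-0.08],[-1,0,0,0,-0.08],[-1,0,0,0,-0.08],[-1,0,0,0,0]])

```text
clock: 14.6
eef_pos: [462.2, -81.5, 78.9]
eef_rot: [3.141, -0.001, 0.301]
wrist_force: [-3.0, 2.4, 14.5]
finger_gap: 24.1
finger_force: 39.6
```

Emit:
arm_command(plan=[[-1,0,0,0,-0.08],[-1,0,0,0,-0.08],[-1,0,0,0,-0.08],[-1,0,0,0,-0.08],[-1,0,0,0,-0.08],[-1,0,0,0,0]])

```text
clock: 15.35
eef_pos: [462.3, -81.3, 78.9]
eef_rot: [3.141, -0.001, 0.701]
wrist_force: [-2.3, 3.4, 14.0]
finger_gap: 24.1
finger_force: 39.6
```

```bash
python3 -c "
from h import *
s=manip.read_state();print(s['eef_pos'],s['eef_rot'],s['wrist_force'],s['moment'])"
```

```text
[462.34674327 -81.32042308  78.9384893 ] [ 3.14076990e+00 -1.08348968e-03  7.01029805e-01] [-2.33685543  3.37490408 14.01498801] [ 0.6853722   0.76639558 -0.02014638]
```

Emit:
arm_command(plan=[[-1,0,0,0,-0.08],[-1,0,0,0,-0.08],[-1,0,0,0,-0.08],[-1,0,0,0,-0.08],[-1,0,0,0,-0.08],[-1,0,0,0,-0.08],[-1,0,0,0,-0.08],[-1,0,0,0,-0.08],[-1,0,0,0,-0.08],[-1,0,0,0,-0.08],[-1,0,0,0,0],[-1,0,0,0,0]])

```text
clock: 16.85
eef_pos: [462.4, -81.1, 78.9]
eef_rot: [3.14, -0.001, 1.5]
wrist_force: [-1.2, 5.9, 13.5]
finger_gap: 23.7
finger_force: 39.6
```

```bash
python3 - <<'E'
from h import *
s=manip.read_state();print(s['eef_pos'],s['eef_rot'],s['wrist_force'],s['moment'])
c=eyes.camera("top");d=eyes.camera("scene")
a=cv2.resize(c["img"][180:250,205:275],(400,400),interpolation=cv2.INTER_CUBIC)
b=cv2.resize(d["img"][150:220,225:295],(400,400),interpolation=cv2.INTER_CUBIC)
cv2.imwrite("pics/end.png",np.clip(np.hstack([a,b]).astype(int)*2,0,255).astype(np.uint8))
E
```

```text
[462.41115772 -81.06337728  78.9414498 ] [ 3.14010876e+00 -6.44011792e-04  1.49980902e+00] [-1.20646783  5.86840183 13.52488314] [ 1.11722742  0.48605743 -0.03902566]
```

View pics/end.png

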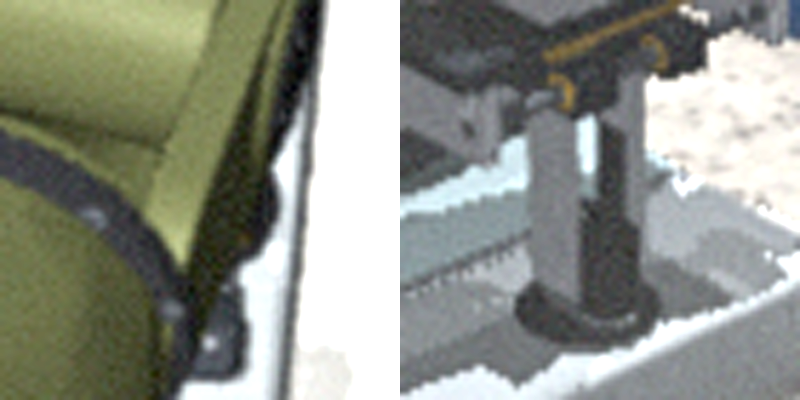

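The picture shows the knob down on the plate at crop (610,290), turned with the grip. The spindle lags by half the play, so I'll nudge slightly further.

Emit:
arm_command(plan=[[-1,0,0,0,-0.04],[-1,0,0,0,0],[-1,0,0,0,0],[-1,0,0,0,0]])

```text
clock: 17.45
eef_pos: [462.4, -81.0, 79.0]
eef_rot: [3.14, -0.001, 1.54]
wrist_force: [-2.0, 7.1, 14.5]
finger_gap: 24.1
finger_force: 39.6
```

```bash
python3 - <<'E'
from h import *
s=manip.read_state();print(s['eef_pos'],s['eef_rot'],s['wrist_force'],s['moment'],s['finger_gap'])
print(ticket.sign_off())
E
```

```text
[462.42913022 -81.03166509  78.95060772] [ 3.14005013e+00 -6.44505368e-04  1.53974484e+00] [-1.96420301  7.08043811 14.51566314] [ 1.18546     0.51242634 -0.03294234] 24.127251638708422
the job is handed in; nothing more can be done
None
```

The job is handed in, verdict not shown: the knob went home on the spindle at the off mark, was pressed in to its stop (about 14 N), and turned a quarter turn anticlockwise to the flame mark, still gripped and pressed, at 17.5 s. The final turn is worked out from the arm's measured angle, because the gripper hid the marks.

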